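# Refit a repaired controller: cards into the dock, relays into the tray

## Task

First throw the isolator lever fully over from on to off; then, with it off, move every plug-in card from the black bench stand into the dock slot that matches its own length, pushed down until fully home, and set every loose relay block flat in a pocket of its own in the aluminium tray (any pocket, either way round). When all of them are home, throw the isolator lever fully back on. Leave the multimeter, parts box and screwdriver alone.

Things in the scene. Friction and masses are not known exactly. Their poses are not given: they have to be found in the camera images.
- dock: Fixed grey backplane dock, 186 (x) x 150 (y) x 60 mm high, on the bench. Origin: centre of its underside; z up. Three straight slots open in its top, their length along the dock's y, side by side at x = -64 (for the 80 mm card), 0 (100 mm card) and +64 mm (120 mm card). Each slot is 12.5 mm wide (x), 2 mm longer than its card, 45 mm deep, with a 3 mm chamfer at the mouth.
- stand: Fixed black bench stand, 170 (x) x 150 (y) x 45 mm high, in which the cards wait upright. Origin: centre of its underside. Three equal loose slots along its y at x = -64, 0, +64 mm, each 13 x 134 mm and 35 mm deep (slot floor 10 mm above the bench). Any card may stand in any of them. Stand and dock may change places from start to start.
- tray: Fixed aluminium relay tray, 240 (x) x 76 (y) x 22 mm high. Origin: centre of its underside. Three equal pockets in a row along its x, at x = -78, 0, +78 mm, each 63 (x) x 48 (y) mm and 12 mm deep, with a 2 mm chamfer.
- isolator_base: Fixed grey base of the isolator lever, 70 (x) x 50 (y) x 25 mm. Origin: centre of its underside. The lever swings in its x-z plane about an axis 22 mm above the origin.
- isolator (a joint): Isolator lever: steel rod with a black ball on its end. 0 rad = off (leans 0.5 rad towards the base's -x), 1 rad = on (leans 0.5 rad towards the base's +x); end stops at both. It starts on, at 0.9 to 1.0. Moved by under 2 N at the ball; stays where it is left.
- isolator_tip (a point): Centre of the lever's black ball (26 mm diameter), 80 mm from the pivot, so about 92 mm above the bench at either end of the swing.
- card_short: Upright plug-in card (green board in an aluminium frame), 80 mm long (its y), 10 mm thick (its x), 110 mm tall, 0.14 to 0.3 kg. Origin: centre of its lower edge; z up. Its top 30 mm is a plain aluminium grip, to be pinched across the thickness from above. Either face may look either way. May be absent.
- slot_short (a point): Centre of the mouth of the dock slot for the 80 mm card, at the dock's top face (60 mm above the bench); axes as the dock's. Fully home, the card's origin is 45 mm below this point.
- card_medium: Upright plug-in card (green board in an aluminium frame), 100 mm long (its y), 10 mm thick (its x), 110 mm tall, 0.14 to 0.3 kg. Origin: centre of its lower edge; z up. Its top 30 mm is a plain aluminium grip, to be pinched across the thickness from above. Either face may look either way. May be absent.
- slot_medium (a point): Centre of the mouth of the dock slot for the 100 mm card, at the dock's top face (60 mm above the bench); axes as the dock's. Fully home, the card's origin is 45 mm below this point.
- card_long: Upright plug-in card (green board in an aluminium frame), 120 mm long (its y), 10 mm thick (its x), 110 mm tall, 0.14 to 0.3 kg. Origin: centre of its lower edge; z up. Its top 30 mm is a plain aluminium grip, to be pinched across the thickness from above. Either face may look either way. May be absent.
- slot_long (a point): Centre of the mouth of the dock slot for the 120 mm card, at the dock's top face (60 mm above the bench); axes as the dock's. Fully home, the card's origin is 45 mm below this point.
- relay0: Solid-state relay block: white plastic on a steel base, 60 (x) x 45 (y) x 40 mm high, about 0.11 kg, lying flat on the bench. Origin: centre of its underside. All relays are alike and fit any pocket either way round. May be absent.
- pocket0 (a point): Centre of the floor of a relay pocket in the tray (10 mm above the bench); axes as the tray's.
- relay1: Solid-state relay block: white plastic on a steel base, 60 (x) x 45 (y) x 40 mm high, about 0.11 kg, lying flat on the bench. Origin: centre of its underside. All relays are alike and fit any pocket either way round. May be absent.
- pocket1 (a point): Centre of the floor of a relay pocket in the tray (10 mm above the bench); axes as the tray's.
- relay2: Solid-state relay block: white plastic on a steel base, 60 (x) x 45 (y) x 40 mm high, about 0.11 kg, lying flat on the bench. Origin: centre of its underside. All relays are alike and fit any pocket either way round. May be absent.
- pocket2 (a point): Centre of the floor of a relay pocket in the tray (10 mm above the bench); axes as the tray's.
- multimeter: Bystander: yellow multimeter, 145 x 75 x 34 mm, lying on the bench. Leave alone.
- parts_box: Bystander: closed clear parts box, 115 x 85 x 55 mm. Leave alone.
- screwdriver: Bystander: screwdriver lying on the bench. Leave alone.
There are look-alikes about, which are no part of the job. Leave any yellow look-alike of the card_long alone. What is shaped like the isolator_base but purple is not meant.

How it is judged (in metres and radians):
On the way, in this order (a step that is already met when the one before it is completed fails the run):
1. the isolator is thrown off (under 0.15 rad) before any card is in the dock or any relay in the tray (value of joint isolator below 0.15 rad and horizontal distance between card_short and slot_short above 0.03 m and horizontal distance between card_medium and slot_medium above 0.03 m and horizontal distance between card_long and slot_long above 0.03 m and horizontal distance between each of relay0, relay1, relay2 and pocket0 above 0.03 m and horizontal distance between each of relay0, relay1, relay2 and pocket1 above 0.03 m and horizontal distance between each of relay0, relay1, relay2 and pocket2 above 0.03 m), for 0.2 s.
2. with the isolator off, every card is home in its own slot and every relay lies in a pocket (value of joint isolator below 0.15 rad and horizontal distance between card_short and slot_short below 0.006 m and z of card_short in the frame of slot_short below -0.041 m and angle between each of card_short, card_medium, card_long, relay0, relay1, relay2's own z axis and vertical below 0.1 rad and angle between the y axis of card_short and the y axis of slot_short, either way round below 0.08 rad and horizontal distance between card_medium and slot_medium below 0.006 m and z of card_medium in the frame of slot_medium below -0.041 m and angle between the y axis of card_medium and the y axis of slot_medium, either way round below 0.08 rad and horizontal distance between card_long and slot_long below 0.006 m and z of card_long in the frame of slot_long below -0.041 m and angle between the y axis of card_long and the y axis of slot_long, either way round below 0.08 rad and ((horizontal distance between relay0 and pocket0 below 0.007 m and z of relay0 in the frame of pocket0 below 0.004 m) or (horizontal distance between relay0 and pocket1 below 0.007 m and z of relay0 in the frame of pocket1 below 0.004 m) or (horizontal distance between relay0 and pocket2 below 0.007 m and z of relay0 in the frame of pocket2 below 0.004 m)) and ((horizontal distance between relay1 and pocket0 below 0.007 m and z of relay1 in the frame of pocket0 below 0.004 m) or (horizontal distance between relay1 and pocket1 below 0.007 m and z of relay1 in the frame of pocket1 below 0.004 m) or (horizontal distance between relay1 and pocket2 below 0.007 m and z of relay1 in the frame of pocket2 below 0.004 m)) and ((horizontal distance between relay2 and pocket0 below 0.007 m and z of relay2 in the frame of pocket0 below 0.004 m) or (horizontal distance between relay2 and pocket1 below 0.007 m and z of relay2 in the frame of pocket1 below 0.004 m) or (horizontal distance between relay2 and pocket2 below 0.007 m and z of relay2 in the frame of pocket2 below 0.004 m))), for 0.2 s.
3. the isolator is thrown back on (over 0.85 rad) (value of joint isolator above 0.85 rad), for 0.2 s.
At the end, for the whole second after the job is handed in: Isolator over 0.85 rad; every card present within 6 mm of its own slot's centre, within 4 mm of fully home, upright and in line with the slot; every relay present flat in a pocket of the tray (within 7 mm of its centre, within 4 mm of its floor); all at rest (value of joint isolator above 0.85 rad and horizontal distance between card_short and slot_short below 0.006 m and z of card_short in the frame of slot_short below -0.041 m and angle between each of card_short, card_medium, card_long, relay0, relay1, relay2's own z axis and vertical below 0.1 rad and angle between the y axis of card_short and the y axis of slot_short, either way round below 0.08 rad and horizontal distance between card_medium and slot_medium below 0.006 m and z of card_medium in the frame of slot_medium below -0.041 m and angle between the y axis of card_medium and the y axis of slot_medium, either way round below 0.08 rad and horizontal distance between card_long and slot_long below 0.006 m and z of card_long in the frame of slot_long below -0.041 m and angle between the y axis of card_long and the y axis of slot_long, either way round below 0.08 rad and ((horizontal distance between relay0 and pocket0 below 0.007 m and z of relay0 in the frame of pocket0 below 0.004 m) or (horizontal distance between relay0 and pocket1 below 0.007 m and z of relay0 in the frame of pocket1 below 0.004 m) or (horizontal distance between relay0 and pocket2 below 0.007 m and z of relay0 in the frame of pocket2 below 0.004 m)) and ((horizontal distance between relay1 and pocket0 below 0.007 m and z of relay1 in the frame of pocket0 below 0.004 m) or (horizontal distance between relay1 and pocket1 below 0.007 m and z of relay1 in the frame of pocket1 below 0.004 m) or (horizontal distance between relay1 and pocket2 below 0.007 m and z of relay1 in the frame of pocket2 below 0.004 m)) and ((horizontal distance between relay2 and pocket0 below 0.007 m and z of relay2 in the frame of pocket0 below 0.004 m) or (horizontal distance between relay2 and pocket1 below 0.007 m and z of relay2 in the frame of pocket1 below 0.004 m) or (horizontal distance between relay2 and pocket2 below 0.007 m and z of relay2 in the frame of pocket2 below 0.004 m)) and linear speed of each of card_short, card_medium, card_long, relay0, relay1, relay2 below 0.02 m/s); the robot touches nothing.
It fails at once if the multimeter is pushed more than 4 cm (distance of multimeter from where it was at the start of the episode above 0.04 m).
It fails at once if the parts box is pushed more than 4 cm (distance of parts_box from where it was at the start of the episode above 0.04 m).
It fails at once if the screwdriver is pushed more than 4 cm (distance of screwdriver from where it was at the start of the episode above 0.04 m).
Of card_short, card_medium, card_long only 2 to 3 are there at a start; the rules pass over those that are not, and their reading is None.
Of relay0, relay1, relay2 only 2 to 3 are there at a start; the rules pass over those that are not, and their reading is None.
At some moment in a run one of relay0, relay1, relay2 may be knocked a few centimetres aside while the robot is not near it.
It also fails if it takes over 210 s, if anything falls off the work surface, if the arm or the gripper's body presses on something with over 40 N, if the wrist force passes 120 N, or if a joint passes its speed limit or range.

## Robot

A 6-joint arm with a two-finger parallel gripper is mounted at the origin on the work surface. World frame = base frame: x ahead of the robot, y to its left, z up, the work surface at z = 0. Lengths are in m, angles in degrees, forces in N, time in s.
With the tool pointing down it reaches from about 0.225 to 0.725 m from the base axis. Payload 3.1 kg.
Tool frame: the origin (TCP) lies between the finger pads; the fingertips stand 25 mm ahead of it and the grasp point (between the pads) lies 6 mm ahead of it; z points along the fingers, y is the line along which they close (so a half turn about z gives the same grasp; the last joint's range is limited). The gripper opens to 85 mm and grips with 20 to 120 N. Pads are 22 mm wide; open, the fingers measure 114 mm over their backs; the gripper's body (76 mm by 85 mm) begins 54 mm behind the grasp point. The pads swing forward as they close: fully open they stand 13 mm farther back than shut.
Start: joints at [68.652, 2.75, 5.684, 92.934, 0, 82.678], TCP at [0.127, 0.509, 0.256] pointing down, gripper open.
Joint ranges: [-166.93, 166.93], [-56.73, 111.36], [-69.38, 81.34], [-121.58, 131.49], [-85.45, 84.26], [-180, 180]. Speed limits (degrees/s): [159.86, 159.86, 180, 180, 180, 180].

## Interface

Orientations are given as a 3x3 rotation matrix whose columns are the frame's x, y, z axes.
In Python, from cell import ctrl gives the robot as it stands. The module is installed in compiled form; this text tells all that it offers.
- The arm moves only by the tool carry_out, never from a script. Its argument "series" is a list of rows, each a list of 7 numbers: the shift along the tool's x, y, z in m, then the turn, a rotation vector about the tool's x, y, z in rad, then the opening, from 0 (shut) to 1 (fully open). A call has 1 to 12 rows; each row shifts and turns the commanded pose from where the row before left it, along the tool's axes as they then stand; what a row does not reach is not made up. A row lasts 1/8 s, in which the tool goes at most 62.5 mm and 10.7 degrees, less where a joint would pass 70% of its speed; a pose out of reach is approached as far as the arm can. A call with a gripper value outside its range is refused whole. The fingers move at their own pace and stop on an object; "force" is the grip in N (left out, the last holds). Time passes only in rows, so rows that do not move let the fingers close. It gives the time, the measured TCP pose, the force, the opening and the grip force at its end, in the units of the state.
- ctrl.state(): the state, without advancing time (a new reading comes with each control period).
- ctrl.snapshot(name): name is "scene" or "top"; returns a dict with "img" (400x640x3 uint8, red, green, blue), "fx", "fy", "cx", "cy" (pixels), "cam_to_world" (4x4, takes a point from camera to world coordinates). Camera axes: x right, y down, z forward; pixel columns grow to the right and rows downward; lengths in m; the calibration is good to about 2 mm. A picture is of the moment at which its call begins. There is no depth.
- ctrl.job_done(): hands the job in; it is judged then, once.
Trained networks look in the newest picture that a camera, given by its name, has taken for a name from the list of things; names that differ only in an ending like _2 or _b are one class to them, and where a whole thing is asked for, a point or a joint stands for the part that bears it (a point fixed in the world has none). Each returns a list of dicts, best first, with "score" (0 to 1); they miss things now and then, are a little off and sometimes report something else, mostly with a low value. They report only what shows in the picture. A call takes as long as a camera call. They do not tell look-alikes from the thing itself.
- ctrl.spot_in(thing, camera): "point" ([x, y, z] in m, in world coordinates, good to about 4 mm: the middle of the surface that is visible of it).
- ctrl.masks_of(thing, camera): "region" (400x640 bool, what is visible of it).
- ctrl.tip_of(thing, camera): "point" ([x, y, z] in m, in world coordinates, good to about 4 mm: a listed point, or the origin of a listed thing).
The state is a dict: "t": time; "joint_positions": joint angles; "qd": joint speeds; "joint_efforts": joint torques, N m; "ee_pos": TCP position; "tcp_rot": TCP orientation; "force": force on the tool from outside, world axes, zero at the start; "moment": the same for the moment, N m; "finger_gap": finger opening in m; "grip_force": force on a finger pad.
Only numpy, scipy, OpenCV 4.12 (cv2) and the standard library are available. Lean on these libraries where they do the work, as an engineer would, in place of code of your own. Each camera call takes 0.05 s, during which the arm holds its last target. There are 200 camera calls.

## Working session

There is one attempt and no reset: what is moved stays moved. The work goes in short steps, Python scripts to look and compute and a tool call to move; the robot and the scene stay as the last step left them, time stands still between calls to the robot, and variables do not carry over. Pictures are saved under pics/ and viewed, at most 14 in all, crops included, and the job is handed in when it is done.

Besides the shell and the picture viewer there is one more tool, called after ">>>" by a JSON object that holds its "fn" and its "kwargs". carry_out: Moves the arm, as the interface text tells. Its arguments: {"type":"object","properties":{"series":{"type":"array","items":{"type":"array","items":{"type":"number"}}},"force":{"type":"number"}},"required":["series"]}

```bash
mkdir -p pics; cat > h.py <<'E'
from cell import ctrl
import numpy as np, cv2
def save(n,f,crop=None,s=1):
    d=ctrl.snapshot(n); im=d["img"]
    if crop: im=im[crop[1]:crop[3],crop[0]:crop[2]]
    if s!=1: im=cv2.resize(im,None,fx=s,fy=s,interpolation=cv2.INTER_CUBIC)
    cv2.imwrite("pics/"+f,im[:,:,::-1]); return d
def px(d,p):
    T=np.linalg.inv(d["cam_to_world"]); c=T[:3,:3]@np.array(p)+T[:3,3]
    return np.round([d["fx"]*c[0]/c[2]+d["cx"],d["fy"]*c[1]/c[2]+d["cy"]],1)
def atz(d,u,v,z):
    T=d["cam_to_world"]; r=T[:3,:3]@np.array([(u-d["cx"])/d["fx"],(v-d["cy"])/d["fy"],1]); o=T[:3,3]
    return o+r*(z-o[2])/r[2]
E
python3 - <<'E'
from h import *
np.set_printoptions(precision=4,suppress=True)
for n in("scene","top"):
    d=save(n,n+"1.png",s=1.25); print(n,d["fx"],d["cam_to_world"])
    for t in "dock stand tray isolator_base isolator_tip card_short card_medium card_long slot_short slot_medium slot_long relay0 pocket0 multimeter parts_box screwdriver".split():
        print(t,[(np.round(r["point"],3).tolist(),round(r["score"],2),px(d,r["point"]).tolist()) for r in ctrl.tip_of(t,n)][:5])
s=ctrl.state(); print(s)
E
```

```text
scene 422.77461183393905 [[ 0.9007  0.2471 -0.3574  0.9645]
 [ 0.4345 -0.5229  0.7333 -0.9121]
 [-0.0057 -0.8158 -0.5783  0.7904]
 [ 0.      0.      0.      1.    ]]
dock [([0.578, 0.077, 0.001], 0.6, [345.0, 199.5])]
stand [([0.578, 0.275, 0.001], 0.89, [367.1, 168.6])]
tray [([0.509, -0.14, -0.0], 0.59, [292.3, 235.2])]
isolator_base [([0.398, 0.134, -0.004], 0.71, [302.3, 178.0]), ([0.382, 0.011, -0.004], 0.71, [280.0, 196.3])]
isolator_tip [([0.367, 0.128, 0.094], 0.51, [292.3, 151.6]), ([0.418, 0.014, 0.089], 0.47, [289.2, 173.8])]
card_short [([0.645, 0.276, 0.01], 0.8, [386.0, 170.9]), ([0.744, -0.208, -0.0], 0.66, [362.3, 278.9])]
card_medium []
card_long [([0.402, 0.257, 0.002], 0.97, [319.0, 159.4]), ([0.582, 0.275, 0.013], 0.88, [368.4, 166.0]), ([0.577, 0.075, -0.0], 0.66, [344.5, 200.1])]
slot_short [([0.511, 0.078, 0.059], 0.83, [325.8, 178.7])]
slot_medium [([0.574, 0.076, 0.056], 0.81, [344.4, 184.8]), ([0.448, -0.37, -0.005], 0.34, [226.0, 285.7]), ([0.637, 0.076, 0.059], 0.31, [363.8, 189.1])]
slot_long [([0.638, 0.076, 0.059], 0.75, [364.2, 189.1])]
relay0 [([0.447
[... 2257 characters left out ...]
, ([0.647, 0.276, 0.007], 0.58, [222.6, 157.2]), ([0.742, -0.205, -0.001], 0.49, [378.2, 125.3]), ([0.578, 0.278, 0.01], 0.42, [221.6, 179.1])]
{'t': 1.7, 'joint_positions': array([68.6533,  2.7503,  5.6857, 92.9341,  0.0005, 82.6778]), 'qd': array([ 0.0228, -0.0211, -0.082 , -0.1219,  0.0035, -0.0375]), 'joint_efforts': array([ -0.001 , -33.8636,  32.0143,   0.0014,  -0.0002,  -0.    ]), 'ee_pos': array([0.1272, 0.5094, 0.2563]), 'tcp_rot': array([[-0.9702,  0.2423,  0.    ],
       [ 0.2423,  0.9702,  0.    ],
       [ 0.    ,  0.    , -1.    ]]), 'force': array([-0.3445,  0.1552, -0.0864]), 'moment': array([ 0.0412, -0.0051, -0.0015]), 'grip_force': 0.0, 'finger_gap': 0.08539529005148039}
```

View pics/scene1.png

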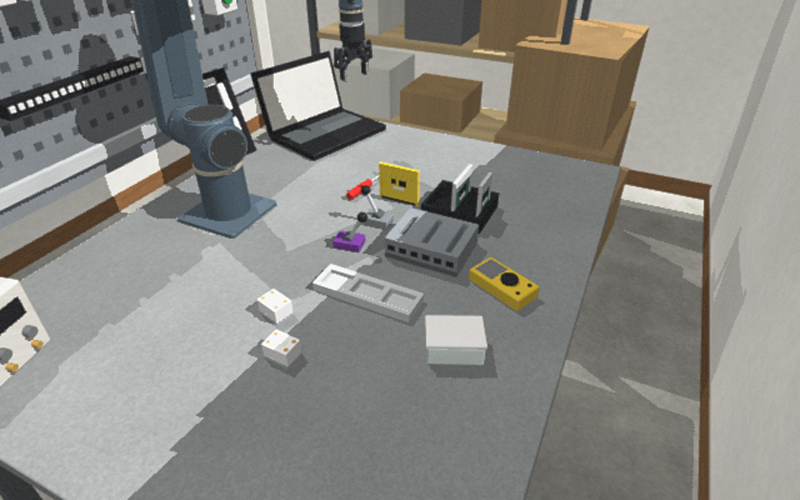

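View pics/top1.png

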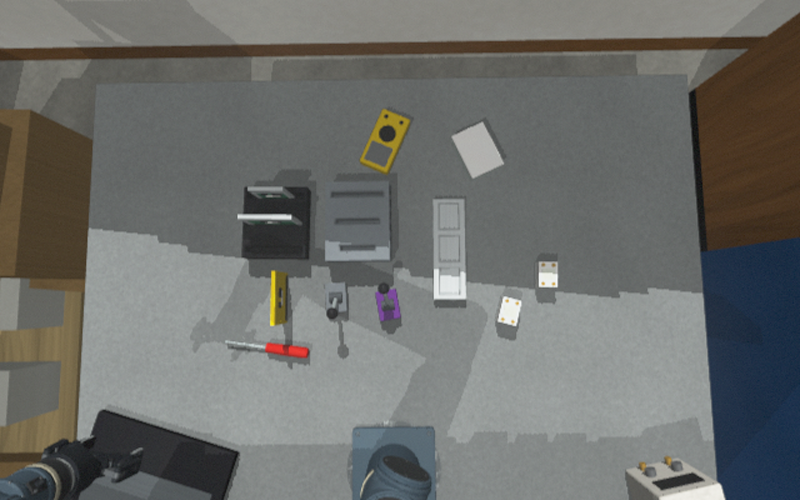

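The scene view shows two relays (270,304 and 281,347), two cards in the black stand (460,188; 484,193), a yellow card look-alike (400,183) and a purple isolator look-alike (348,240). In the top view the grey isolator is at (335,297) and the purple one at (387,300). The grey one is the one meant. I'll confirm it in a crop, along with the card lengths.

```bash
python3 - <<'E'
from h import *
np.set_printoptions(precision=4,suppress=True)
d=save("top","crop1.png",(180,130,340,270),5)
for t in("card_long","card_short","relay0","dock","tray","isolator_base","stand","isolator_tip"):
  for r in ctrl.masks_of(t,"top")[:3]:
    m=r["region"].astype(np.uint8)
    z={"card_long":.11,"card_short":.11,"relay0":.04,"dock":.06,"tray":.022,"isolator_base":.025,"stand":.045,"isolator_tip":.09}[t]
    ys,xs=np.nonzero(m); P=np.array([atz(d,u,v,z)[:2] for u,v in zip(xs,ys)],np.float32)
    c,(w,h),a=cv2.minAreaRect(P); print(t,round(r["score"],2),"c",np.round(c,4),"size",round(w,3),round(h,3),"ang",round(a,1),m.sum())
E
```

```text
card_long 0.88 c [0.4005 0.2459] size 0.115 0.036 ang 0.7 546
card_long 0.84 c [0.5751 0.2667] size 0.14 0.023 ang 89.2 375
card_short 0.74 c [0.639  0.2676] size 0.096 0.026 ang 89.2 252
card_short 0.54 c [ 0.5041 -0.1289] size 0.074 0.222 ang 89.6 2077
relay0 0.9 c [ 0.3654 -0.2695] size 0.05 0.06 ang 76.7 347
relay0 0.86 c [ 0.4489 -0.3606] size 0.053 0.062 ang 87.8 399
dock 0.68 c [0.5771 0.0757] size 0.19 0.153 ang 0.3 3384
tray 0.6 c [ 0.5137 -0.1377] size 0.077 0.238 ang 89.3 2027
isolator_base 0.92 c [0.3937 0.1313] size 0.084 0.052 ang 3.4 458
isolator_base 0.7 c [0.3905 0.0114] size 0.087 0.049 ang 9.2 433
isolator_base 0.38 c [ 0.5136 -0.1372] size 0.083 0.243 ang 89.5 2144
stand 0.75 c [0.5785 0.2714] size 0.159 0.171 ang 89.0 2450
stand 0.53 c [ 0.3656 -0.2693] size 0.048 0.056 ang 75.7 315
isolator_tip 0.64 c [0.3724 0.1272] size 0.022 0.039 ang 60.0 80
isolator_tip 0.2 c [0.5724 0.0726] size 0.185 0.149 ang 0.3 3402
```

View pics/crop1.png

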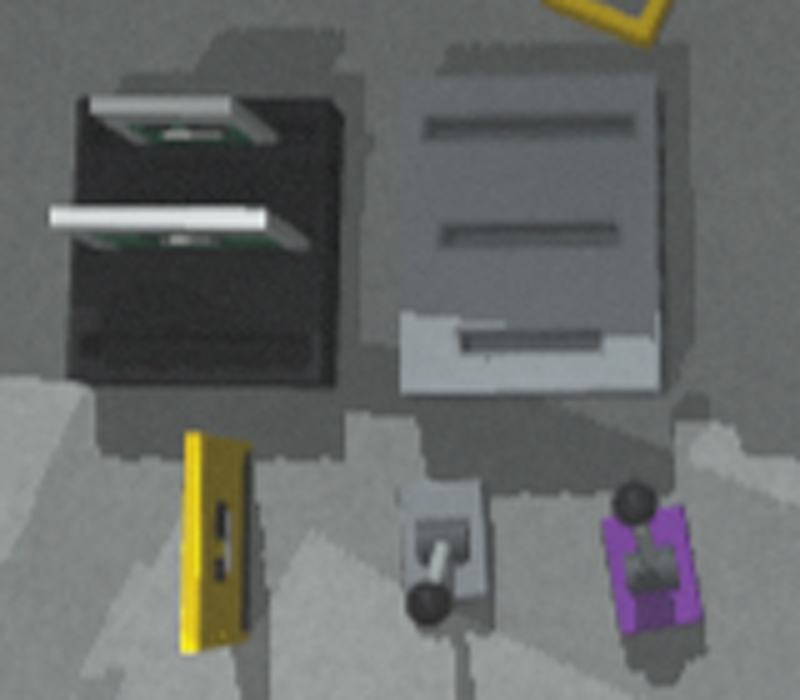

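The crop confirms the grey base as the isolator, with its ball at crop (430,603). The purple one at (650,560) and the yellow card are look-alikes. By top-edge length the front card is about 118 mm (long) and the rear one about 77 mm (short). I start by going behind the lever.

>>> {"fn": "carry_out", "kwargs": {"series": [[0,0,0,0,0,-0.1223,0],[0,0,0,0,0,-0.1223,0],[-0.022,-0.042,0.004,0,0,0,0],[-0.022,-0.042,0.004,0,0,0,0],[-0.022,-0.042,0.004,0,0,0,0],[-0.022,-0.042,0.004,0,0,0,0],[-0.022,-0.042,0.004,0,0,0,0],[-0.022,-0.042,0.004,0,0,0,0],[-0.022,-0.042,0.004,0,0,0,0],[-0.022,-0.042,0.004,0,0,0,0],[-0.022,-0.042,0.004,0,0,0,0],[0,0,0,0,0,0,0]]}}

```text
t: 3.65
ee_pos: [0.3261, 0.1289, 0.22]
tcp_rot: [[-1.0, 0.007, 0.0], [0.007, 1.0, -0.001], [-0.0, -0.001, -1.0]]
force: [-0.2, -0.1, -0.8]
finger_gap: -0.0
grip_force: 0.0
```

```bash
python3 - <<'E'
from h import *
np.set_printoptions(precision=4,suppress=True)
d=ctrl.snapshot("top")
f=lambda u,v,z:atz(d,180+u/5,130+v/5,z)
for n,a in dict(short=(161,104,.11),long=(158,217,.11),sshort=(530,341,.06),slong=(528,127,.06),smed=(530,235,.06),ball=(430,603,.092)).items(): print(n,f(*a))
print([f(*a,.11)[:2] for a in((51,218),(266,217),(91,104),(232,104))])
print([f(*a,.06)[:2] for a in((461,341),(602,341),(423,130),(635,124))])
print(ctrl.state()["ee_pos"],ctrl.state()["tcp_rot"])
for r in ctrl.tip_of("isolator_tip","scene")[:2]:print(r)
E
```

```text
short [0.644  0.2784 0.11  ]
long [0.5798 0.279  0.11  ]
sshort [0.5124 0.0764 0.06  ]
slong [0.6385 0.0773 0.06  ]
smed [0.5745 0.0762 0.06  ]
ball [0.3637 0.129  0.092 ]
[array([0.58  , 0.3389]), array([0.579 , 0.2185]), array([0.6446, 0.3179]), array([0.6435, 0.2384])]
[array([0.5129, 0.1164]), array([0.5119, 0.0346]), array([0.6376, 0.1389]), array([0.6394, 0.0145])]
[0.3255 0.1303 0.2202] [[-1.      0.0045 -0.0003]
 [ 0.0045  1.      0.0003]
 [ 0.0003  0.0003 -1.    ]]
{'point': [0.3674, 0.1279, 0.0942], 'score': 0.51}
{'point': [0.4182, 0.0145, 0.0893], 'score': 0.47}
```

>>> {"fn": "carry_out", "kwargs": {"series": [[0,0,0.04,0,0,0,0],[0,0,0.04,0,0,0,0],[0,0,0.04,0,0,0,0],[0,0,0,0,0,0,0],[-0.014,0,0,0,0,0,0],[-0.014,0,0,0,0,0,0],[-0.014,0.001,0,0,0,0,0],[-0.014,0.001,0,0,0,0,0],[-0.014,0.001,0,0,0,0,0],[-0.012,0.001,0,0,0,0,0],[-0.005,0,0,0,0,0,0],[0,0,0,0,0,0,0]]}}

```text
t: 5.25
ee_pos: [0.4128, 0.1355, 0.101]
tcp_rot: [[-1.0, -0.0, 0.001], [-0.0, 1.0, 0.0], [-0.001, 0.0, -1.0]]
force: [-0.3, 0.8, 0.4]
finger_gap: -0.0002
grip_force: 0.0
```

```bash
python3 - <<'E'
from h import *
for n in("scene","top"):
  d=ctrl.snapshot(n)
  for r in ctrl.tip_of("isolator_tip",n)[:3]:print(n,r)
E
```

```text
scene {'point': [0.4361, -0.1343, 0.0126], 'score': 0.75}
scene {'point': [0.421, 0.0164, 0.0904], 'score': 0.53}
top {'point': [0.4171, 0.0156, 0.0918], 'score': 0.65}
top {'point': [0.746, -0.2075, -0.0004], 'score': 0.45}
```

>>> {"fn": "carry_out", "kwargs": {"series": [[-0.004,0,0,0,0,0,0],[0,0,0,0,0,0,0]]}}

```text
t: 5.7
ee_pos: [0.4142, 0.1352, 0.1001]
tcp_rot: [[-1.0, 0.0, -0.005], [0.0, 1.0, 0.0], [0.005, 0.0, -1.0]]
force: [-4.9, 0.7, 3.4]
finger_gap: 0.0
grip_force: 2.9
```

>>> {"fn": "carry_out", "kwargs": {"series": [[-0.003,0,0,0,0,0,0],[0,0,0,0,0,0,0]]}}

```text
t: 5.95
ee_pos: [0.4145, 0.1352, 0.0999]
tcp_rot: [[-1.0, -0.0, -0.011], [-0.0, 1.0, -0.0], [0.011, -0.0, -1.0]]
force: [-11.1, -0.9, 8.6]
finger_gap: -0.0001
grip_force: 6.5
```

>>> {"fn": "carry_out", "kwargs": {"series": [[0.02,0,0,0,0,0,0],[0,0,-0.04,0,0,0,0],[0,0,-0.05,0,0,0,0],[0.02,0,-0.05,0,0,0,0],[0.04,0,0,0,0,0,0],[0,0,0,0,0,0,0]]}}

```text
t: 6.7
ee_pos: [0.3382, 0.1354, 0.2415]
tcp_rot: [[-1.0, -0.001, 0.002], [-0.001, 1.0, 0.001], [-0.002, 0.001, -1.0]]
force: [0.9, 1.0, 0.3]
finger_gap: 0.0004
grip_force: 0.0
```

```bash
python3 - <<'E'
from h import *
for n in("scene","top"):
  d=save(n,n+"2.png",(180,130,340,270) if n=="top" else (200,100,360,220),4)
  for r in ctrl.tip_of("isolator_tip",n)[:3]:print(n,r,px(d,r["point"]))
E
```

```text
scene {'point': [0.4189, 0.0146, 0.0926], 'score': 0.66} [289.4 172.9]
scene {'point': [0.7449, -0.2078, 0.0025], 'score': 0.66} [362.8 278.1]
scene {'point': [0.581, 0.2802, 0.0109], 'score': 0.5} [368.6 165.7]
top {'point': [0.4364, 0.134, 0.0894], 'score': 0.61} [264.4 224.4]
top {'point': [0.4155, 0.016, 0.0911], 'score': 0.59} [306.5 231.4]
top {'point': [0.5805, 0.0778, 0.0596], 'score': 0.45} [285.5 175. ]
```

View pics/top2.png

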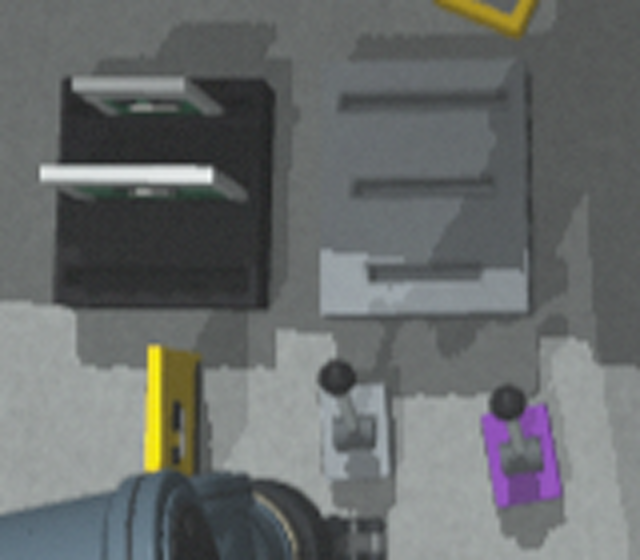

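The lever is off: its ball is now at crop (338,378), world (0.436, 0.134), at its stop. Now I turn to pinch the cards and go above the long one.

>>> {"fn": "carry_out", "kwargs": {"series": [[0,0,0,0,0,0.1745,0.45],[0,0,0,0,0,0.1745,0.45],[0,0,0,0,0,0.1745,0.45],[0,0,0,0,0,0.1745,0.45],[0,0,0,0,0,0.1745,0.45],[0,0,0,0,0,0.1745,0.45],[0,0,0,0,0,0.1745,0.45],[0,0,0,0,0,0.1745,0.45],[0,0,0,0,0,0.1745,0.45],[0.024,0.04,0,0,0,0,0.45],[0.024,0.04,0,0,0,0,0.45],[0.024,0.04,0,0,0,0,0.45]]}}

```text
t: 8.4
ee_pos: [0.4609, 0.2079, 0.2392]
tcp_rot: [[0.0, 1.0, -0.001], [1.0, -0.0, -0.0], [-0.0, -0.001, -1.0]]
force: [0.0, -0.9, 0.2]
finger_gap: 0.0384
grip_force: 0.0
```

>>> {"fn": "carry_out", "kwargs": {"series": [[0.024,0.04,0,0,0,0,0.45],[0.024,0.04,0,0,0,0,0.45],[0.021,0.038,0,0,0,0,0.45],[0,0,0.03,0,0,0,0.45],[0,0,0,0,0,0,0.45]]}}

```text
t: 9.02
ee_pos: [0.5761, 0.2757, 0.2046]
tcp_rot: [[0.0, 1.0, -0.009], [1.0, -0.0, -0.003], [-0.003, -0.009, -1.0]]
force: [-0.5, -0.1, -0.1]
finger_gap: 0.0387
grip_force: 0.0
```

```bash
python3 - <<'E'
from h import *
s=ctrl.state();print(s["ee_pos"],s["tcp_rot"],s["finger_gap"],s["joint_positions"])
d=ctrl.snapshot("top")
for r in ctrl.masks_of("relay0","top")[:3]:
    ys,xs=np.nonzero(r["region"]);print(r["score"],xs.mean(),ys.mean())
E
```

```text
[0.57605321 0.27567211 0.20461611] [[ 1.78618067e-04  9.99958786e-01 -9.07718360e-03]
 [ 9.99994560e-01 -2.08505488e-04 -3.29174776e-03]
 [-3.29350473e-03 -9.07654626e-03 -9.99953383e-01]] 0.0387099960390066 [ 1.95620341e+01  2.03479007e+01  2.01009264e+01  9.03062485e+01
 -3.57857949e-03  1.09573142e+02]
0.91 436.85502958579883 219.4319526627219
```

>>> {"fn": "carry_out", "kwargs": {"series": [[0,0.002,0.04,0,0,0,0.45],[0,0,0.04,0,0,0,0.45],[0,0,0.014,0,0,0,0.45],[0,0,0,0,0,0,0.45],[0,0,0,0,0,0,0.45]]}}

```text
t: 9.75
ee_pos: [0.5805, 0.2767, 0.1192]
tcp_rot: [[-0.0, 1.0, 0.004], [1.0, 0.0, 0.001], [0.001, 0.004, -1.0]]
force: [-0.6, 0.0, 0.4]
finger_gap: 0.0383
grip_force: 0.0
```

>>> {"fn": "carry_out", "kwargs": {"series": [[0,0,0,0,0,0,0],[0,0,0,0,0,0,0],[0,0,0,0,0,0,0],[0,0,0,0,0,0,0]], "force": 60}}

```text
t: 10.25
ee_pos: [0.5799, 0.2767, 0.1184]
tcp_rot: [[-0.0, 1.0, 0.003], [1.0, 0.0, 0.001], [0.001, 0.003, -1.0]]
force: [-2.1, 1.2, 6.4]
finger_gap: 0.0088
grip_force: 61.1
```

>>> {"fn": "carry_out", "kwargs": {"series": [[0,0,-0.02,0,0,0,0],[0,0,-0.035,0,0,0,0],[0,0,-0.035,0,0,0,0],[0,0,-0.025,0,0,0,0],[0,0,0,0,0,0,0],[-0.033,0.01,0,0,0,0,0],[-0.033,0.01,0,0,0,0,0],[-0.033,0.01,0,0,0,0,0],[-0.033,0.01,0,0,0,0,0],[-0.033,0.01,0,0,0,0,0],[-0.033,0.01,0,0,0,0,0],[0,0,0,0,0,0,0]]}}

```text
t: 11.75
ee_pos: [0.6389, 0.0756, 0.228]
tcp_rot: [[0.004, 1.0, -0.004], [1.0, -0.004, -0.001], [-0.001, -0.004, -1.0]]
force: [-0.2, 0.1, -3.0]
finger_gap: 0.0087
grip_force: 59.8
```

>>> {"fn": "carry_out", "kwargs": {"series": [[0,0,0,0,0,0,0],[0,0,0,0,0,0,0]]}}

```text
t: 12.0
ee_pos: [0.6386, 0.0794, 0.2304]
tcp_rot: [[-0.001, 1.0, -0.002], [1.0, 0.001, 0.0], [0.0, -0.002, -1.0]]
force: [0.8, -0.1, -2.0]
finger_gap: 0.0089
grip_force: 59.9
```

```bash
python3 - <<'E'
from h import *
d=save("scene","s3.png",(310,100,430,220),5);print(ctrl.state()["ee_pos"],ctrl.state()["moment"])
for c in("scene","top"):
  if c=="top": ctrl.snapshot(c)
  for t in("card_long","slot_long"): print(c,t,[(np.round(r["point"],4),round(r["score"],2)) for r in ctrl.tip_of(t,c)[:3]])
E
```

```text
[0.63872621 0.07943328 0.2307735 ] [-0.02710198  0.01672212 -0.02651951]
scene card_long [(array([4.006e-01, 2.578e-01, 1.000e-04]), 0.96), (array([0.6379, 0.0794, 0.1237]), 0.69), (array([ 0.5771,  0.0779, -0.0013]), 0.56)]
scene slot_long [(array([0.64  , 0.0769, 0.06  ]), 0.88)]
top card_long [(array([0.6341, 0.0769, 0.1223]), 0.84), (array([ 0.36  , -0.2735, -0.0021]), 0.18)]
top slot_long [(array([0.6434, 0.0763, 0.0602]), 0.88), (array([ 0.4503, -0.3699, -0.0008]), 0.73)]
```

View pics/s3.png

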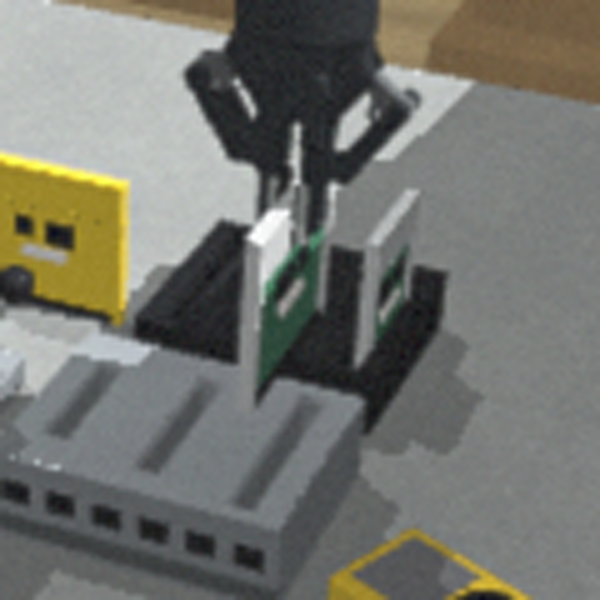

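The image shows the long card gripped upright at (285,300) over the dock, with its slot at (280,440). I centre it and go down to just above the mouth.

>>> {"fn": "carry_out", "kwargs": {"series": [[-0.0024,0.002,0.015,0,0,0,0],[0,0,0.02,0,0,0,0],[0,0,0.02,0,0,0,0],[0,0,0,0,0,0,0],[0,0,0,0,0,0,0]]}}

```text
t: 12.92
ee_pos: [0.6412, 0.0758, 0.1764]
tcp_rot: [[0.0, 1.0, 0.0], [1.0, -0.0, 0.0], [0.0, 0.0, -1.0]]
force: [-0.3, -0.2, -1.6]
finger_gap: 0.0091
grip_force: 59.8
```

>>> {"fn": "carry_out", "kwargs": {"series": [[0,0,0.005,0,0,0,0],[0,0,0.005,0,0,0,0],[0,0,0.005,0,0,0,0],[0,0,0,0,0,0,0]]}}

```text
t: 13.42
ee_pos: [0.6411, 0.0761, 0.1606]
tcp_rot: [[-0.0, 1.0, -0.0], [1.0, 0.0, 0.0], [0.0, -0.0, -1.0]]
force: [0.3, 0.7, -2.9]
finger_gap: 0.0088
grip_force: 59.8
```

>>> {"fn": "carry_out", "kwargs": {"series": [[0,0,0.007,0,0,0,0],[0,0,0.007,0,0,0,0],[0,0,0.007,0,0,0,0],[0,0,0.007,0,0,0,0],[0,0,0.006,0,0,0,0],[0,0,0,0,0,0,0]]}}

```text
t: 14.18
ee_pos: [0.641, 0.0761, 0.1263]
tcp_rot: [[-0.0, 1.0, -0.001], [1.0, 0.0, 0.0], [0.0, -0.001, -1.0]]
force: [2.3, 1.5, -2.6]
finger_gap: 0.0089
grip_force: 59.7
```

>>> {"fn": "carry_out", "kwargs": {"series": [[0,0,0.003,0,0,0,0],[0,0,0.002,0,0,0,0],[0,0,0.0,0,0,0,0]]}}

```text
t: 14.55
ee_pos: [0.6414, 0.0761, 0.1234]
tcp_rot: [[-0.0, 1.0, 0.001], [1.0, 0.0, 0.0], [0.0, 0.001, -1.0]]
force: [0.1, 2.9, 2.2]
finger_gap: 0.0087
grip_force: 60.5
```

>>> {"fn": "carry_out", "kwargs": {"series": [[0,0,0.002,0,0,0,0],[0,0,0.0,0,0,0,0]]}}

```text
t: 14.8
ee_pos: [0.6415, 0.0761, 0.1234]
tcp_rot: [[-0.0, 1.0, 0.002], [1.0, 0.0, 0.0], [0.0, 0.002, -1.0]]
force: [-2.5, 2.4, 8.1]
finger_gap: 0.0089
grip_force: 61.6
```

>>> {"fn": "carry_out", "kwargs": {"series": [[0,0,0,0,0,0,0.35],[0,0,0,0,0,0,0.35],[0,0,0,0,0,0,0.35],[0,0,-0.02,0,0,0,0.35],[0,0,-0.04,0,0,0,0.35],[0,0,-0.035,0,0,0,0.35],[0.03,0,0,0,0,0,0.45],[0.045,0,0,0,0,0,0.45],[0.045,0,0,0,0,0,0.45],[0.045,0,0,0,0,0,0.45],[0.034,0,0,0,0,0,0.45],[0,0,0,0,0,0,0.45]]}}

```text
t: 16.3
ee_pos: [0.6405, 0.2775, 0.2141]
tcp_rot: [[-0.004, 1.0, -0.001], [1.0, 0.004, -0.0], [-0.0, -0.001, -1.0]]
force: [0.2, -0.1, 0.1]
finger_gap: 0.0385
grip_force: 0.0
```

```bash
python3 - <<'E'
from h import *
print(ctrl.state()["ee_pos"])
d=save("scene","s4.png",(310,100,430,220),5)
for c in("scene","top"):
  if c=="top": d=save("top","t4.png",(180,130,340,270),5)
  for t in("card_long","card_short"): print(c,t,[(np.round(r["point"],4),round(r["score"],2)) for r in ctrl.tip_of(t,c)[:3]])
E
```

```text
[0.64050289 0.27748443 0.21413958]
scene card_long [(array([ 0.3986,  0.2597, -0.0006]), 0.89), (array([0.6452, 0.0763, 0.0146]), 0.74), (array([0.5142, 0.0754, 0.0607]), 0.17)]
scene card_short [(array([0.6404, 0.2772, 0.0116]), 0.5)]
top card_long [(array([0.64  , 0.0776, 0.0142]), 0.93), (array([0.3956, 0.2584, 0.0019]), 0.82)]
top card_short []
```

View pics/s4.png

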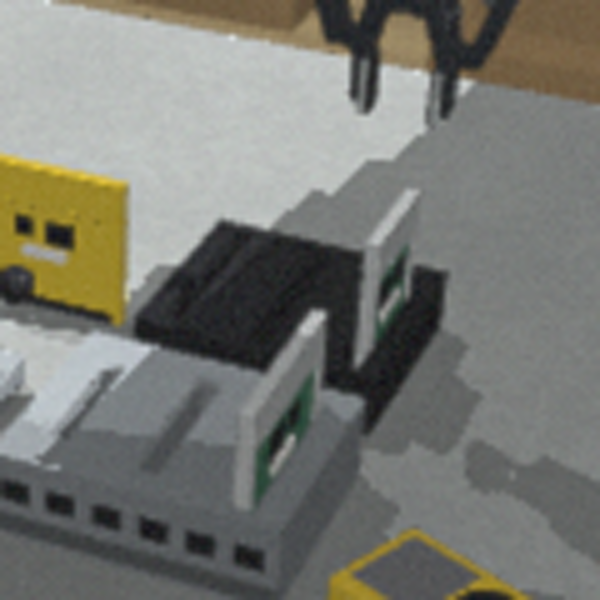

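The long card stands home in its slot at (283,410). Its network origin z is 0.014 to 0.015, as expected. Next I grip the short card.

>>> {"fn": "carry_out", "kwargs": {"series": [[-0.001,0.0025,0.036,0,0,0,0.45],[0,0,0.036,0,0,0,0.45],[0,0,0.026,0,0,0,0.45],[0,0,0,0,0,0,0.45],[0,0,0,0,0,0,0.45],[0,0,0,0,0,0,0],[0,0,0,0,0,0,0],[0,0,0,0,0,0,0],[0,0,0,0,0,0,0]], "force": 60}}

```text
t: 17.73
ee_pos: [0.6443, 0.2742, 0.1197]
tcp_rot: [[-0.0, 1.0, 0.003], [1.0, 0.0, 0.001], [0.001, 0.003, -1.0]]
force: [-1.2, -1.0, 5.1]
finger_gap: 0.009
grip_force: 60.6
```

>>> {"fn": "carry_out", "kwargs": {"series": [[0,0,-0.02,0,0,0,0],[0,0,-0.035,0,0,0,0],[0,0,-0.035,0,0,0,0],[0,0,-0.02,0,0,0,0],[-0.0284,-0.0188,0,0,0,0,0],[-0.0284,-0.0188,0,0,0,0,0],[-0.0284,-0.0188,0,0,0,0,0],[-0.0284,-0.0188,0,0,0,0,0],[-0.0284,-0.0188,0,0,0,0,0],[-0.0284,-0.0188,0,0,0,0,0],[-0.0284,-0.0188,0,0,0,0,0],[0,0,0,0,0,0,0]]}}

```text
t: 19.23
ee_pos: [0.511, 0.0737, 0.227]
tcp_rot: [[0.002, 1.0, -0.001], [1.0, -0.002, -0.0], [-0.0, -0.001, -1.0]]
force: [0.8, 0.6, -1.7]
finger_gap: 0.0085
grip_force: 59.6
```

>>> {"fn": "carry_out", "kwargs": {"series": [[0,0,0.02,0,0,0,0],[0,0,0.015,0,0,0,0],[0,0,0,0,0,0,0],[0,0,0,0,0,0,0]]}}

```text
t: 19.73
ee_pos: [0.5123, 0.0755, 0.1924]
tcp_rot: [[-0.001, 1.0, 0.0], [1.0, 0.001, 0.0], [0.0, 0.0, -1.0]]
force: [-0.1, 0.2, -1.2]
finger_gap: 0.0088
grip_force: 59.5
```

```bash
python3 - <<'E'
from h import *
print(ctrl.state()["ee_pos"])
for c in("scene","top"):
  ctrl.snapshot(c)
  for t in("card_short","slot_short"): print(c,t,[(np.round(r["point"],4),round(r["score"],2)) for r in ctrl.tip_of(t,c)[:3]])
E
```

```text
[0.51233271 0.07545494 0.19244241]
scene card_short [(array([0.5076, 0.0751, 0.0857]), 0.91), (array([0.2802, 0.2985, 0.0016]), 0.6), (array([ 0.4465, -0.3698, -0.0005]), 0.39)]
scene slot_short [(array([0.5151, 0.0758, 0.0611]), 0.81)]
top card_short [(array([0.5119, 0.0808, 0.0833]), 0.4)]
top slot_short [(array([0.5124, 0.0794, 0.0581]), 0.89)]
```

>>> {"fn": "carry_out", "kwargs": {"series": [[0,0.0007,0.015,0,0,0,0],[0,0,0.006,0,0,0,0],[0,0,0.006,0,0,0,0],[0,0,0.005,0,0,0,0],[0,0,0,0,0,0,0]]}}

```text
t: 20.65
ee_pos: [0.5135, 0.075, 0.1693]
tcp_rot: [[-0.0, 1.0, 0.007], [1.0, 0.0, -0.001], [-0.001, 0.007, -1.0]]
force: [-10.0, -0.4, 31.5]
finger_gap: 0.009
grip_force: 66.8
```

>>> {"fn": "carry_out", "kwargs": {"series": [[0,0,0.007,0,0,0,0],[0,0,0.007,0,0,0,0],[0,0,0.007,0,0,0,0],[0,0,0.007,0,0,0,0],[0,0,0.006,0,0,0,0],[0,0,0,0,0,0,0]]}}

```text
t: 21.4
ee_pos: [0.5128, 0.0751, 0.1252]
tcp_rot: [[0.0, 1.0, -0.001], [1.0, -0.0, -0.0], [-0.0, -0.001, -1.0]]
force: [3.8, 0.6, -3.1]
finger_gap: 0.0086
grip_force: 59.9
```

>>> {"fn": "carry_out", "kwargs": {"series": [[0,0,0.003,0,0,0,0],[0,0,0.001,0,0,0,0],[0,0,0,0,0,0,0]]}}

```text
t: 21.78
ee_pos: [0.5131, 0.075, 0.1246]
tcp_rot: [[-0.0, 1.0, 0.002], [1.0, 0.0, -0.0], [-0.0, 0.002, -1.0]]
force: [0.8, 0.2, 7.2]
finger_gap: 0.0089
grip_force: 61.6
```

>>> {"fn": "carry_out", "kwargs": {"series": [[0,0,0.003,0,0,0,0],[0,0,0,0,0,0,0]]}}

```text
t: 22.02
ee_pos: [0.5135, 0.0749, 0.1246]
tcp_rot: [[0.0, 1.0, 0.004], [1.0, -0.0, -0.0], [-0.0, 0.004, -1.0]]
force: [-3.8, -0.6, 18.5]
finger_gap: 0.0089
grip_force: 63.3
```

>>> {"fn": "carry_out", "kwargs": {"series": [[0,0,0,0,0,0,0.35],[0,0,0,0,0,0,0.35],[0,0,0,0,0,0,0.35],[0,0,-0.03,0,0,0,0.35],[0,0,-0.04,0,0,0,0.35],[0,0,-0.03,0,0,0,0.35],[-0.03,-0.01,0,0,0,0,1],[-0.04,-0.02,0,0,0,0,1],[-0.04,-0.02,0,0,0,0,1],[-0.04,-0.02,0,0,0,0,1],[-0.04,-0.02,0,0,0,0,1],[0,0,0,0,0,0,1]]}}

```text
t: 23.52
ee_pos: [0.4214, -0.1168, 0.2187]
tcp_rot: [[0.005, 1.0, -0.002], [1.0, -0.005, 0.0], [0.0, -0.002, -1.0]]
force: [0.2, -0.2, -0.6]
finger_gap: 0.0854
grip_force: 0.0
```

```bash
cat > look.py <<'E'
from h import *
import sys
print(ctrl.state()["ee_pos"])
d=save("top",sys.argv[1],(330,120,470,270),4)
for t in sys.argv[2:]:
  print(t,[(np.round(r["point"],4).tolist(),round(r["score"],2)) for r in ctrl.tip_of(t,"top")[:4]])
hsv=cv2.cvtColor(d["img"],cv2.COLOR_RGB2HSV)
for r in ctrl.masks_of("relay0","top")[:4]:
    m=cv2.dilate(r["region"].astype(np.uint8),np.ones((3,3)))
    bright=(hsv[...,2]>195)&(m>0) 
    for nm,q in(("mask",r["region"]),("bright",bright)):
        ys,xs=np.nonzero(q)
        if len(xs)<20: continue
        P=np.array([atz(d,u,v,.04)[:2] for u,v in zip(xs,ys)],np.float32)
        c,(w,h),a=cv2.minAreaRect(P);e,V=np.linalg.eigh(np.cov((P-P.mean(0)).T))
        print(nm,round(r["score"],2),"px",xs.mean().round(),ys.mean().round(),"c",np.round(c,4),round(w,3),round(h,3),"ang",round(a,1),"pca",round(np.degrees(np.arctan2(V[1,1],V[0,1])),1))
E
python3 look.py r1.png card_short card_long pocket0 tray relay0; python3 -c "
from h import *
d=ctrl.snapshot('scene')
for t in('card_short','card_long','relay0'):print(t,[(np.round(r['point'],4).tolist(),round(r['score'],2)) for r in ctrl.tip_of(t,'scene')[:4]])"
```

```text
[ 0.4213595  -0.11677737  0.21869636]
card_short [([0.5164, 0.0787, 0.0111], 0.73), ([0.7455, -0.2046, -0.0029], 0.18), ([0.2846, 0.2981, 0.0005], 0.18)]
card_long [([0.3959, 0.257, -0.0014], 0.69), ([0.6404, 0.0755, 0.0131], 0.56)]
pocket0 [([0.5152, -0.1344, 0.0124], 0.87), ([0.5937, -0.1381, 0.0096], 0.57)]
tray [([0.5135, -0.1378, -0.004], 0.93), ([0.5789, 0.2781, -0.0002], 0.25)]
relay0 [([0.6407, 0.0763, 0.0594], 0.68), ([0.4509, -0.3708, 0.0032], 0.59), ([0.7466, -0.2045, -0.0024], 0.51), ([0.3616, -0.2728, -0.002], 0.43)]
mask 0.9 px 437.0 219.0 c [ 0.4479 -0.3606] 0.053 0.059 ang 87.8 pca 158.0
bright 0.9 px 438.0 224.0 c [ 0.4345 -0.3658] 0.042 0.032 ang 89.3 pca 84.4
mask 0.71 px 410.0 250.0 c [ 0.3615 -0.2831] 0.03 0.062 ang 69.6 pca 157.8
bright 0.71 px 411.0 250.0 c [ 0.3612 -0.2823] 0.027 0.06 ang 73.9 pca 158.2
mask 0.44 px 287.0 179.0 c [0.5802 0.0778] 0.193 0.156 ang 0.3 pca -175.4
card_short [([0.5143, 0.0761, 0.0161], 0.72)]
card_long [([0.4012, 0.2591, 0.0017], 0.68), ([0.5818, 0.079, -0.0011], 0.56)]
relay0 [([0.4474, -0.3688, -0.0034], 0.84), ([0.3636, -0.2749, -0.0], 0.72), ([0.281, 0.2983, 0.0025], 0.63), ([0.5815, 0.0778, 0.0019], 0.16)]
```

View pics/r1.png

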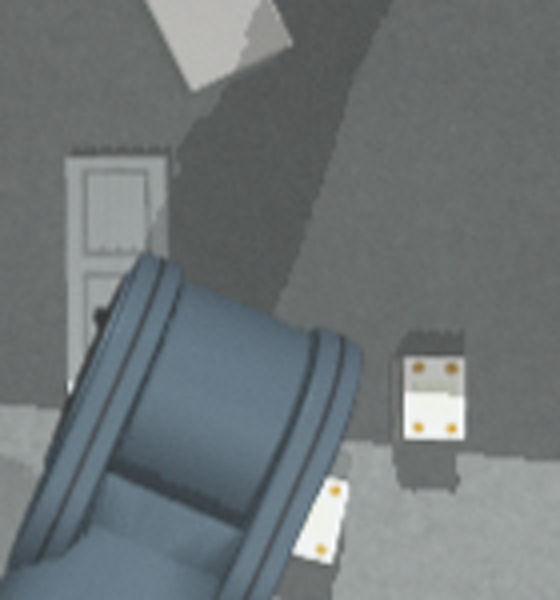

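Both cards are home. Two relays show: the bright one at crop (434,398), lying straight, and a tilted one at (325,520), turned about -13°. I take the tilted one first.

>>> {"fn": "carry_out", "kwargs": {"series": [[0,0,0,0,0,-0.168,1],[0,0,0,0,0,-0.168,1],[0,0,0,0,0,-0.168,1],[0,0,0,0,0,-0.168,1],[0,0,0,0,0,-0.168,1],[0,0,0,0,0,-0.168,1],[0,0,0,0,0,-0.168,1],[0,0,0,0,0,-0.168,1],[0.006,-0.042,0,0,0,0,1],[0.006,-0.042,0,0,0,0,1],[0.006,-0.042,0,0,0,0,1],[0.005,-0.041,0,0,0,0,1]]}}

```text
t: 25.58
ee_pos: [0.3625, -0.2735, 0.2194]
tcp_rot: [[-0.974, 0.224, 0.0], [0.224, 0.974, -0.0], [-0.0, -0.0, -1.0]]
force: [-0.3, 0.9, 0.3]
finger_gap: 0.0856
grip_force: 0.0
```

>>> {"fn": "carry_out", "kwargs": {"series": [[0,0,0.03,0,0,0,1],[0,0,0.03,0,0,0,1],[0,0,0,0,0,0,1],[0,0,0,0,0,0,1]]}}

```text
t: 26.08
ee_pos: [0.3633, -0.2726, 0.1603]
tcp_rot: [[-0.975, 0.224, 0.001], [0.224, 0.975, -0.001], [-0.001, -0.001, -1.0]]
force: [-0.4, 1.0, 0.7]
finger_gap: 0.0858
grip_force: 0.0
```

```bash
python3 look.py r2.png relay0; python3 - <<'E'
from h import *
d=save("scene","r2s.png",(180,200,330,320),5)
print([(np.round(r["point"],4).tolist(),round(r["score"],2)) for r in ctrl.tip_of("relay0","scene")[:4]])
E
```

```text
[ 0.36328766 -0.27260422  0.16032059]
relay0 [([0.4693, -0.3918, -0.0004], 0.95), ([0.3614, -0.2718, -0.0011], 0.68)]
mask 0.85 px 444.0 212.0 c [ 0.468  -0.3848] 0.053 0.06 ang 87.7 pca 170.2
bright 0.85 px 446.0 220.0 c [ 0.4433 -0.3893] 0.041 0.009 ang 82.9 pca 84.2
[([0.468, -0.3876, -0.0019], 0.71), ([0.6451, 0.0754, 0.0184], 0.56)]
```

View pics/r2s.png

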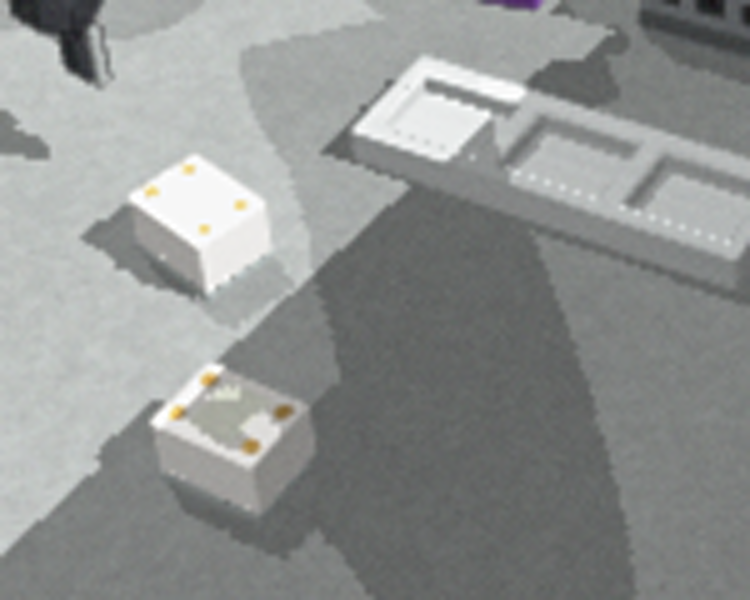

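The knock has happened: the far relay moved to about (0.469, -0.390), crop (235,430). The near one at (200,205) is unmoved. I compute both poses from their top corners.

```bash
python3 - <<'E'
from h import *
d=ctrl.snapshot("scene")
for C in([(130,197),(195,153),(270,203),(203,250)],[(151,422),(213,365),(315,412),(258,468)]):
    P=np.array([atz(d,180+u/5,200+v/5,.04)[:2] for u,v in C]); print(P.mean(0).round(4),[ (round(float(np.hypot(*e)),3),round(float(np.degrees(np.arctan2(e[1],e[0]))),1)) for e in np.roll(P,-1,0)-P])
E
```

```text
[ 0.3685 -0.2774] [(0.045, 77.5), (0.062, -14.8), (0.045, -103.2), (0.061, 164.5)]
[ 0.4737 -0.3931] [(0.042, 83.8), (0.061, -3.7), (0.04, -96.5), (0.061, 178.7)]
```

>>> {"fn": "carry_out", "kwargs": {"series": [[0,0,0.04,0,0,0,1],[0,0,0.04,0,0,0,1],[0,0,0.03,0,0,0,1],[0,0,0.012,0,0,0,1],[0,0,0,0,0,0,1],[0,0,0,0,0,0,0],[0,0,0,0,0,0,0],[0,0,0,0,0,0,0],[0,0,0,0,0,0,0]], "force": 40}}

```text
t: 27.5
ee_pos: [0.3639, -0.2736, 0.039]
tcp_rot: [[-0.974, 0.225, 0.002], [0.225, 0.974, -0.002], [-0.003, -0.002, -1.0]]
force: [0.3, -0.3, 5.9]
finger_gap: 0.0444
grip_force: 42.1
```

>>> {"fn": "carry_out", "kwargs": {"series": [[0,0,-0.03,0,0,0,0],[0,0,-0.04,0,0,0,0],[0,0,-0.02,0,0,0,0],[0,0,0,0,0,-0.11,0],[0,0,0,0,0,-0.11,0],[-0.018,0.034,0,0,0,0,0],[-0.018,0.034,0,0,0,0,0],[-0.018,0.034,0,0,0,0,0],[-0.017,0.034,0,0,0,0,0],[0,0,0,0,0,0,0],[0,0,0,0,0,0,0]]}}

```text
t: 28.88
ee_pos: [0.4343, -0.1369, 0.1268]
tcp_rot: [[-1.0, 0.006, -0.001], [0.006, 1.0, -0.0], [0.001, -0.0, -1.0]]
force: [-1.1, 0.3, -1.5]
finger_gap: 0.0443
grip_force: 41.4
```

```bash
python3 - <<'E'
from h import *
print(ctrl.state()["ee_pos"],ctrl.state()["tcp_rot"][:2,0])
d=save("scene","r3s.png",(230,170,350,260),6)
for t in("relay0","pocket0","tray"):
  print([(np.round(r["point"],4).tolist(),round(r["score"],2)) for r in ctrl.tip_of(t,"scene")[:4]])
ctrl.snapshot("top")
for t in("relay0","pocket0","tray"):
  print([(np.round(r["point"],4).tolist(),round(r["score"],2)) for r in ctrl.tip_of(t,"top")[:4]])
E
```

```text
[ 0.43430346 -0.13691542  0.12682434] [-0.99997998  0.00620671]
[([0.4343, -0.1376, 0.0896], 0.67), ([0.4657, -0.3866, -0.002], 0.63)]
[([0.4328, -0.1329, 0.0118], 0.78), ([0.5928, -0.1408, 0.0109], 0.65), ([0.2809, 0.3004, 0.0002], 0.16)]
[([0.5082, -0.1419, 0.0028], 0.56), ([0.7465, -0.2115, -0.0033], 0.25)]
[([0.7804, 0.0145, 0.0005], 0.54)]
[([0.5146, -0.1402, 0.0119], 0.92), ([0.5921, -0.1373, 0.0085], 0.81), ([0.4352, -0.1378, 0.008], 0.59), ([0.5795, 0.0755, 0.0601], 0.24)]
[([0.5132, -0.134, -0.0061], 0.95)]
```

View pics/r3s.png

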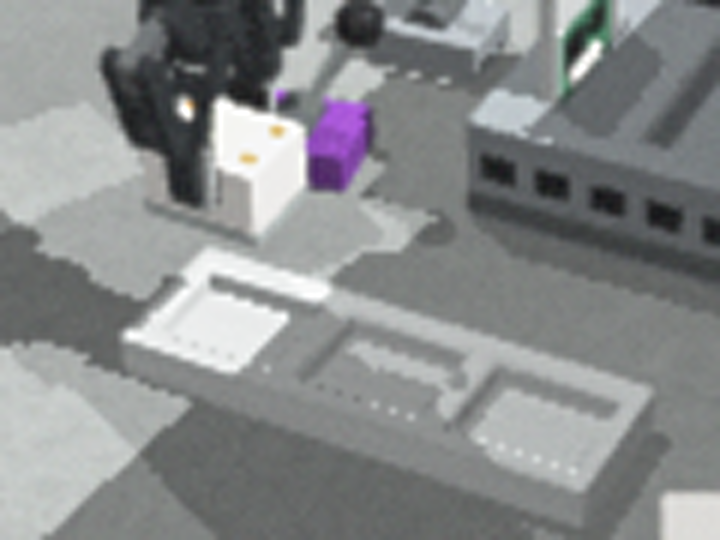

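```bash
python3 - <<'E'
from h import *
d=ctrl.snapshot("scene"); f=lambda u,v,z:atz(d,230+u/6,170+v/6,z)[:2].round(4)
print("relay near bottom",f(147,203,.088),f(256,239,.088),"top near",f(253,182,.128),"top far right",f(305,125,.128))
print("tray near top",f(124,336,.022),f(583,490,.022),"far",f(207,250,.022),f(655,388,.022))
print("pocketA",f(160,335,.022),f(210,278,.022),f(240,370,.022))
E
```

```text
relay near bottom [ 0.4038 -0.1567] [ 0.4626 -0.1583] top near [ 0.4693 -0.1671] top far right [ 0.4685 -0.1201]
tray near top [ 0.3972 -0.1774] [ 0.6341 -0.179 ] far [ 0.3982 -0.1053] [ 0.6359 -0.1045]
pocketA [ 0.4121 -0.1695] [ 0.411  -0.1232] [ 0.4587 -0.1749]
```

>>> {"fn": "carry_out", "kwargs": {"series": [[-0.001,-0.0005,0.03,0,0,0,0],[0,0,0.022,0,0,0,0],[0,0,0.006,0,0,0,0],[0,0,0.004,0,0,0,0],[0,0,0.004,0,0,0,0],[0,0,0,0,0,0,0]]}}

```text
t: 30.08
ee_pos: [0.4361, -0.1376, 0.0617]
tcp_rot: [[-1.0, 0.007, 0.001], [0.007, 1.0, -0.0], [-0.001, -0.0, -1.0]]
force: [-0.1, -0.2, -1.0]
finger_gap: 0.0445
grip_force: 41.4
```

>>> {"fn": "carry_out", "kwargs": {"series": [[0,0,0.003,0,0,0,0],[0,0,0.003,0,0,0,0],[0,0,0,0,0,0,0]]}}

```text
t: 30.45
ee_pos: [0.4355, -0.1373, 0.055]
tcp_rot: [[-1.0, 0.007, -0.001], [0.007, 1.0, 0.0], [0.001, 0.0, -1.0]]
force: [-0.3, 0.0, -2.0]
finger_gap: 0.0443
grip_force: 41.4
```

>>> {"fn": "carry_out", "kwargs": {"series": [[0,0,0.003,0,0,0,0],[0,0,0.003,0,0,0,0],[0,0,0,0,0,0,0]]}}

```text
t: 30.82
ee_pos: [0.4357, -0.1374, 0.0492]
tcp_rot: [[-1.0, 0.007, -0.0], [0.007, 1.0, 0.0], [0.0, 0.0, -1.0]]
force: [0.4, 0.2, -1.5]
finger_gap: 0.0444
grip_force: 41.4
```

>>> {"fn": "carry_out", "kwargs": {"series": [[0,0,0.002,0,0,0,0],[0,0,0,0,0,0,0]]}}

```text
t: 31.08
ee_pos: [0.4358, -0.1374, 0.049]
tcp_rot: [[-1.0, 0.007, 0.0], [0.007, 1.0, -0.0], [-0.0, -0.0, -1.0]]
force: [-3.6, 1.3, 7.9]
finger_gap: 0.0442
grip_force: 42.4
```

>>> {"fn": "carry_out", "kwargs": {"series": [[0,0,0,0,0,0,1],[0,0,0,0,0,0,1],[0,0,0,0,0,0,1],[0,0,-0.04,0,0,0,1],[0,0,-0.05,0,0,0,1],[-0.005,-0.042,0,0,0,0,1],[-0.005,-0.042,0,0,0,0,1],[-0.005,-0.042,0,0,0,0,1],[-0.005,-0.042,0,0,0,0,1],[-0.005,-0.042,0,0,0,0,1],[-0.008,-0.042,0,0,0,0,1],[0,0,0,0,0,0.045,1]]}}

```text
t: 32.58
ee_pos: [0.4668, -0.3927, 0.1359]
tcp_rot: [[-0.998, 0.056, -0.001], [0.056, 0.998, -0.0], [0.001, -0.0, -1.0]]
force: [0.4, 0.9, -0.1]
finger_gap: 0.0854
grip_force: 0.0
```

```bash
python3 - <<'E'
from h import *
print(ctrl.state()["ee_pos"],ctrl.state()["tcp_rot"][:2,0])
d=save("scene","r4s.png",(190,190,340,310),5)
for n in("scene","top"):
  if n=="top":ctrl.snapshot("top")
  for t in("relay0",):
    print([(np.round(r["point"],4).tolist(),round(r["score"],2)) for r in ctrl.tip_of(t,n)[:4]])
E
```

```text
[ 0.46681513 -0.3926616   0.13594783] [-0.99842447  0.05610912]
[([0.4355, -0.1396, 0.0116], 0.85), ([0.4681, -0.3904, -0.0028], 0.8), ([0.5771, 0.0749, 0.0566], 0.67), ([0.3999, 0.1315, 0.0005], 0.25)]
[([0.4322, -0.1382, 0.0065], 0.9), ([0.4705, -0.3932, -0.005], 0.58)]
```

View pics/r4s.png

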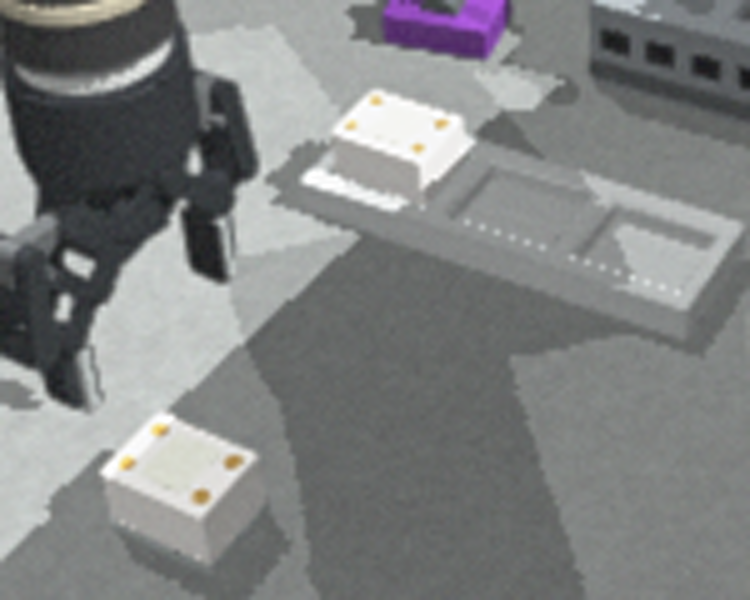

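The first relay lies flat in the left pocket (400,140). The second is at (185,485), right under the gripper.

>>> {"fn": "carry_out", "kwargs": {"series": [[-0.002,0.001,0.04,0,0,0,1],[0,0,0.04,0,0,0,1],[0,0,0.016,0,0,0,1],[0,0,0,0,0,0,1],[0,0,0,0,0,0,1],[0,0,0,0,0,0,0],[0,0,0,0,0,0,0],[0,0,0,0,0,0,0],[0,0,0,0,0,0,0]], "force": 40}}

```text
t: 33.9
ee_pos: [0.4698, -0.3895, 0.0427]
tcp_rot: [[-0.999, 0.052, 0.002], [0.052, 0.999, -0.002], [-0.002, -0.002, -1.0]]
force: [0.3, 0.0, 4.4]
finger_gap: 0.0441
grip_force: 43.3
```

>>> {"fn": "carry_out", "kwargs": {"series": [[0,0,-0.03,0,0,0,0],[0,0,-0.04,0,0,0,0],[0,0,-0.02,0,0,0,0],[0,0,0,0,0,-0.045,0],[-0.007,0.042,0,0,0,0,0],[-0.007,0.042,0,0,0,0,0],[-0.007,0.042,0,0,0,0,0],[-0.007,0.042,0,0,0,0,0],[-0.007,0.042,0,0,0,0,0],[-0.008,0.042,0,0,0,0,0],[0,0,0,0,0,0,0],[0,0,0,0,0,0,0]]}}

```text
t: 35.4
ee_pos: [0.5134, -0.1372, 0.1307]
tcp_rot: [[-1.0, 0.006, -0.001], [0.006, 1.0, -0.0], [0.001, -0.0, -1.0]]
force: [0.1, -0.2, -2.0]
finger_gap: 0.0442
grip_force: 42.7
```

```bash
python3 - <<'E'
from h import *
print(ctrl.state()["ee_pos"],ctrl.state()["tcp_rot"][:2,0])
for n in("scene","top"):
  ctrl.snapshot(n)
  for t in("relay0","pocket0"):
    print([(np.round(r["point"],4).tolist(),round(r["score"],2)) for r in ctrl.tip_of(t,n)[:4]])
E
```

```text
[ 0.51343593 -0.1371712   0.13072916] [-0.99997924  0.00634099]
[([0.4358, -0.1367, 0.0099], 0.89), ([0.5083, -0.136, 0.0854], 0.77)]
[([0.5136, -0.1412, 0.0101], 0.94), ([0.4338, -0.1369, 0.0122], 0.79), ([0.5908, -0.142, 0.0108], 0.67)]
[]
[([0.5902, -0.137, 0.0091], 0.49)]
```

>>> {"fn": "carry_out", "kwargs": {"series": [[-0.001,-0.0005,0.03,0,0,0,0],[0,0,0.024,0,0,0,0],[0,0,0.004,0,0,0,0],[0,0,0.004,0,0,0,0],[0,0,0.004,0,0,0,0],[0,0,0.004,0,0,0,0],[0,0,0,0,0,0,0]]}}

```text
t: 36.58
ee_pos: [0.5148, -0.1375, 0.0613]
tcp_rot: [[-1.0, 0.007, -0.0], [0.007, 1.0, 0.0], [0.0, 0.0, -1.0]]
force: [-0.1, 0.2, -0.3]
finger_gap: 0.0443
grip_force: 42.7
```

>>> {"fn": "carry_out", "kwargs": {"series": [[0,0,0.004,0,0,0,0],[0,0,0.004,0,0,0,0],[0,0,0.001,0,0,0,0],[0,0,0,0,0,0,0]]}}

```text
t: 37.08
ee_pos: [0.5149, -0.1376, 0.0526]
tcp_rot: [[-1.0, 0.007, 0.0], [0.007, 1.0, -0.0], [-0.0, -0.0, -1.0]]
force: [-1.3, 1.2, 2.4]
finger_gap: 0.044
grip_force: 42.9
```

>>> {"fn": "carry_out", "kwargs": {"series": [[0,0,0.002,0,0,0,0],[0,0,0,0,0,0,0]]}}

```text
t: 37.33
ee_pos: [0.5149, -0.1376, 0.0526]
tcp_rot: [[-1.0, 0.007, 0.0], [0.007, 1.0, -0.0], [-0.0, -0.0, -1.0]]
force: [-4.9, 2.0, 10.7]
finger_gap: 0.0442
grip_force: 44.0
```

>>> {"fn": "carry_out", "kwargs": {"series": [[0,0,0,0,0,0,1],[0,0,0,0,0,0,1],[0,0,0,0,0,0,1],[0,0,-0.05,0,0,0,1],[0,0,-0.05,0,0,0,1],[0,0,-0.05,0,0,0,1],[0.006,0.045,0,0,0,0,0],[0.007,0.045,0,0,0,0,0],[0.007,0.045,0,0,0,0,0],[0.007,0.045,0,0,0,0,0],[0.006,0.045,0,0,0,0,0],[0.006,0.045,0,0,0,0,0]]}}

```text
t: 38.83
ee_pos: [0.4773, 0.1341, 0.2]
tcp_rot: [[-1.0, 0.007, 0.0], [0.007, 1.0, -0.0], [-0.0, -0.0, -1.0]]
force: [0.0, -0.2, 1.0]
finger_gap: -0.0
grip_force: 0.0
```

>>> {"fn": "carry_out", "kwargs": {"series": [[0,0,0,0,0,0,0],[0,0,0,0,0,0,0]]}}

```text
t: 39.08
ee_pos: [0.4776, 0.1325, 0.2]
tcp_rot: [[-1.0, 0.006, -0.0], [0.006, 1.0, -0.001], [0.0, -0.001, -1.0]]
force: [0.7, -0.8, -0.1]
finger_gap: 0.0002
grip_force: 0.0
```

```bash
python3 - <<'E'
from h import *
print(ctrl.state()["ee_pos"],ctrl.state()["tcp_rot"][:2,0])
d=save("scene","f1.png",(210,110,410,260),4)
for n in("scene","top"):
  if n=="top":ctrl.snapshot(n)
  for t in("relay0","card_short","card_long","isolator_tip"):
    print(n,t,[(np.round(r["point"],4).tolist(),round(r["score"],2)) for r in ctrl.tip_of(t,n)[:4]])
E
```

```text
[0.47757595 0.13245379 0.20000799] [-0.99998053  0.00623002]
scene relay0 [([0.5084, -0.1366, 0.0077], 0.84), ([0.4379, -0.1397, 0.0119], 0.56), ([0.644, 0.0771, 0.0162], 0.38)]
scene card_short [([0.5116, 0.0798, 0.0117], 0.72)]
scene card_long [([0.6442, 0.077, 0.0139], 0.94), ([0.4, 0.2594, 0.0013], 0.86), ([0.5786, 0.0768, 0.0007], 0.39)]
scene isolator_tip [([0.4216, 0.0154, 0.0917], 0.64), ([0.4366, 0.1316, 0.0905], 0.5)]
top relay0 [([0.5132, -0.1403, 0.0118], 0.73), ([0.4355, -0.1361, 0.0062], 0.66)]
top card_short [([0.5098, -0.1347, -0.0036], 0.75), ([0.5151, 0.0787, 0.0127], 0.45)]
top card_long [([0.6403, 0.0736, 0.0149], 0.62)]
top isolator_tip [([0.4372, 0.1368, 0.0918], 0.63), ([0.4173, 0.0181, 0.0928], 0.4)]
```

View pics/f1.png

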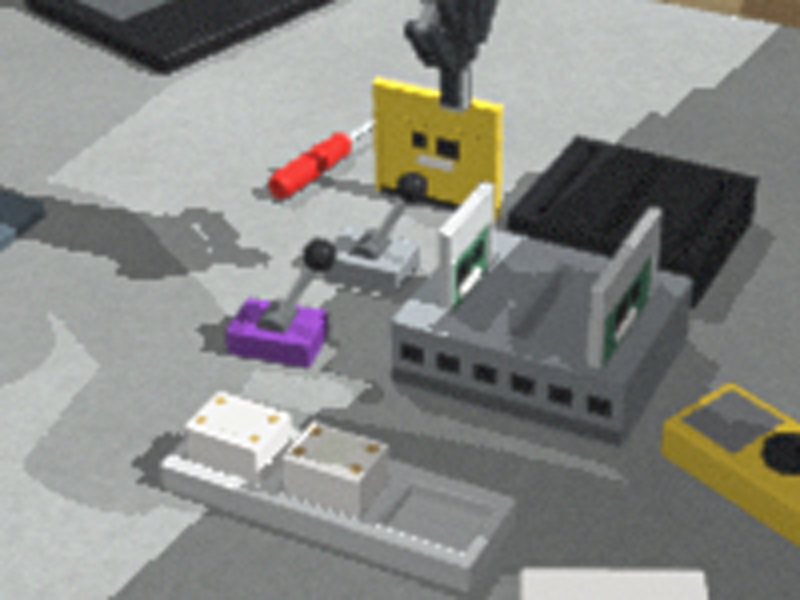

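All cards and relays are home, and the stand is empty. Now I throw the lever back on.

>>> {"fn": "carry_out", "kwargs": {"series": [[0,0.002,0.04,0,0,0,0],[0,0,0.04,0,0,0,0],[0,0,0.02,0,0,0,0],[0,0,0,0,0,0,0],[0.014,0,0,0,0,0,0],[0.014,0,0,0,0,0,0],[0.014,0,0,0,0,0,0],[0.014,-0.001,0,0,0,0,0],[0.014,-0.001,0,0,0,0,0],[0.012,-0.001,0,0,0,0,0],[0.006,-0.001,0,0,0,0,0],[0,0,0,0,0,0,0]]}}

```text
t: 41.08
ee_pos: [0.3889, 0.1312, 0.1001]
tcp_rot: [[-1.0, 0.007, -0.001], [0.007, 1.0, -0.0], [0.001, -0.0, -1.0]]
force: [1.0, -0.2, -0.1]
finger_gap: -0.0002
grip_force: 0.0
```

>>> {"fn": "carry_out", "kwargs": {"series": [[0.003,0,0,0,0,0,0],[0,0,0,0,0,0,0]]}}

```text
t: 41.32
ee_pos: [0.3867, 0.1313, 0.1003]
tcp_rot: [[-1.0, 0.007, -0.0], [0.007, 1.0, -0.0], [0.0, -0.0, -1.0]]
force: [-0.7, -0.7, 0.4]
finger_gap: -0.0
grip_force: 0.1
```

>>> {"fn": "carry_out", "kwargs": {"series": [[0.003,0,0,0,0,0,0],[0,0,0,0,0,0,0]]}}

```text
t: 41.58
ee_pos: [0.3849, 0.1313, 0.1006]
tcp_rot: [[-1.0, 0.007, 0.003], [0.007, 1.0, -0.0], [-0.003, -0.0, -1.0]]
force: [5.0, 0.1, -2.3]
finger_gap: 0.0001
grip_force: 2.3
```

>>> {"fn": "carry_out", "kwargs": {"series": [[0.003,0,0,0,0,0,0],[0,0,0,0,0,0,0]]}}

```text
t: 41.82
ee_pos: [0.3846, 0.1314, 0.101]
tcp_rot: [[-1.0, 0.007, 0.009], [0.007, 1.0, -0.0], [-0.009, 0.0, -1.0]]
force: [11.2, 0.2, -6.9]
finger_gap: -0.0002
grip_force: 5.5
```

At the stop. I back off, rise and check.

>>> {"fn": "carry_out", "kwargs": {"series": [[-0.025,0,0,0,0,0,0],[0,0,-0.04,0,0,0,0],[0,0,-0.05,0,0,0,0],[0,0,-0.05,0,0,0,0],[0.0,0.04,-0.01,0,0,0,0],[0,0.04,0,0,0,0,0],[0,0,0,0,0,0,0],[0,0,0,0,0,0,0]]}}

```text
t: 42.82
ee_pos: [0.4054, 0.2108, 0.2498]
tcp_rot: [[-1.0, 0.006, -0.002], [0.006, 1.0, -0.001], [0.002, -0.001, -1.0]]
force: [-0.4, 0.0, 0.3]
finger_gap: -0.0004
grip_force: 0.0
```

```bash
python3 - <<'E'
from h import *
print(ctrl.state()["ee_pos"])
d=save("scene","f2.png",(210,110,410,260),4)
for n in("scene","top"):
  if n=="top":ctrl.snapshot(n)
  for t in("relay0","card_short","card_long","isolator_tip"):
    print(n,t,[(np.round(r["point"],4).tolist(),round(r["score"],2)) for r in ctrl.tip_of(t,n)[:4]])
E
```

```text
[0.40537097 0.21077125 0.2498078 ]
scene relay0 [([0.4372, -0.1398, 0.0101], 0.94), ([0.5124, -0.1397, 0.0091], 0.78), ([0.3588, 0.1291, 0.0911], 0.4), ([0.5085, -0.1391, 0.0007], 0.22)]
scene card_short [([0.5103, 0.0746, 0.0157], 0.73)]
scene card_long [([0.6455, 0.0791, 0.0157], 0.92), ([0.3975, 0.2569, -0.0002], 0.62)]
scene isolator_tip [([0.3596, 0.1291, 0.0933], 0.58), ([0.42, 0.0166, 0.0904], 0.46), ([0.4312, -0.1338, 0.0125], 0.35)]
top relay0 [([0.4328, -0.1397, 0.0086], 0.91), ([0.5151, -0.1416, 0.0092], 0.81)]
top card_short [([0.5166, 0.0798, 0.0135], 0.68)]
top card_long [([0.396, 0.2588, -0.0007], 0.82), ([0.6414, 0.0778, 0.0149], 0.59), ([0.5157, -0.1413, 0.0079], 0.24)]
top isolator_tip [([0.4189, 0.0145, 0.0892], 0.68), ([0.3602, 0.131, 0.093], 0.55), ([0.644, 0.0764, 0.0634], 0.2)]
```

View pics/f2.png

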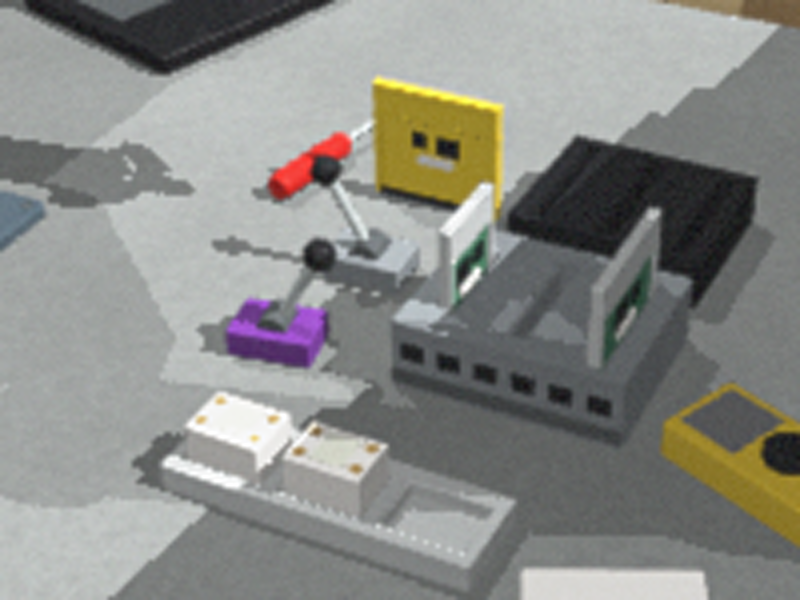

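The lever ball is at (327,168), world (0.360, 0.130), so it is fully on. Both cards are home and both relays are flat in their pockets.

```bash
python3 -c "
from cell import ctrl
print(ctrl.job_done())"
```

```text
the job is handed in; nothing more can be done
None
```

The job is handed in, though the hand-in returned no verdict: the isolator went off and is back fully on, both cards present (80 mm and 120 mm; no 100 mm card was there) are home in their slots, and both relays lie flat in the tray.

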